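# Find the concealed push catch of the probe box

### The job

The low steel box on the table has no handle: its lid is let go by a concealed push catch, one of the five black fields set side by side in the panel along its front. Feel across the panel with the fingertips for the field that lies slightly recessed and gives way, press it fully home so that the lid pops ajar, and draw the hand back clear of everything. Open the lid only by its catch, without touching the lid itself, and leave the things standing around where they are.

Things in the scene. Friction and masses are not known exactly. Their poses are not given: they have to be found in the camera images.
- probe_box: low stainless steel box fixed to the table, 184 (x) x 290 (y) x 60 mm high; origin at the centre of its underside, z up, -x is its front (towards the robot), y along its length. Its top is flat; a panel of five black fields lies along the front of the top, the lid behind it
- panel (a point): centre of the panel, on the box's top face, x -49, y 0, z 60 mm in the box's frame. Five black fields, each 50 (x) x 51 mm (y), lie in a row along the box's y, centred at y = -104, -52, 0, +52, +104 mm. Four are rigid dummies flush with the top; one, a different one each time, is the catch: its face lies 2 mm below the top and goes down 5 mm more
- lid_edge (a point): middle of the lid's front edge, on its top face; shut, at x +7, y 0, z 60 mm in the box's frame. The lid is an aluminium plate 70 (x) x 200 mm (y), flush with the top, hinged along its rear edge at x = +77 mm
- catch (a joint): travel of the catch in m: 0 untouched, 0.005 fully home. It moves straight down against a friction of about 4 N, stays where it is left and does not spring back; it bottoms on a stop
- lid (a joint): opening angle of the lid in rad: 0 shut and flush, 0.5 popped ajar (its front edge then stands 34 mm above the box). The catch drives it by a linkage, 0.1 rad for each mm, and it stays where the catch has put it
- ticket_block: loose aluminium ticket holder with a slot, 32 x 92 x 30 mm, origin at the centre of its underside; a bystander
- deli_cup: loose deli cup with a blue lid, 86 x 78 x 59 mm, origin at the centre of its underside; a bystander
- salt_shaker: loose salt shaker, 44 mm across, 90 mm high, origin at the centre of its underside; a bystander
- marker: loose yellow marker lying on the table, 15 x 120 x 15 mm, origin at the centre of its underside; a bystander

How it is judged:
On the way:
1. the catch has been pushed fully home (value of joint catch above 0.0042 m), for 0.1 s.
At the end, for the whole second after the job is handed in: the catch is home (more than 4.2 of its 5 mm), the lid stands ajar (more than 0.40 rad) and at rest, and each bystander is within 20 mm of where it stood, cup and shaker upright (value of joint catch above 0.0042 m and value of joint lid above 0.4 rad and velocity of joint lid between -0.05 and 0.05 rad/s and distance of each of ticket_block, deli_cup, salt_shaker, marker from where it was at the start of the episode below 0.02 m and angle between each of deli_cup, salt_shaker's own z axis and vertical below 0.2 rad); the robot touches nothing.
It fails at once if the robot touches the lid (contact force between any of the fingers, the arm and lid above 0.5 N).
It fails at once if a thing standing around is moved more than 20 mm, or lifted (distance of any of ticket_block, deli_cup, salt_shaker, marker from where it was at the start of the episode above 0.02 m).
It also fails if it takes over 48 s, if anything falls off the work surface, if the arm or the gripper's body presses on something with over 40 N, if the wrist force passes 120 N, or if a joint passes its speed limit or range.

### The arm

A 7-joint arm with a two-finger parallel gripper is mounted at the origin on a cart in front of the work surface, level with it; the furniture and walls round the work are solid. World frame = base frame: x ahead of the robot, y to its left, z up, the work surface at z = 0. Lengths are in m, angles in rad, forces in N, time in s.
With the tool pointing down it reaches from about 0.425 to 0.8 m from the base axis. Payload 8.3 kg.
Tool frame: the origin (TCP) lies at the very end of the fingers, on their centre line; the grasp point (between the pads) lies 19 mm behind it (robot.grip_depth is the distance from the TCP to the grasp point, in m); x points along the fingers, y is the direction in which the jaws open and shut, and the axes are right-handed (so a half turn about x gives the same grasp; the last joint's range is limited). The gripper opens to 85 mm and grips with 20 to 120 N. Pads are 22 mm wide; open, the fingers measure 114 mm over their backs; the gripper's body (76 mm by 85 mm) begins 54 mm behind the grasp point. The pads swing forward as they close: fully open they stand 13 mm farther back than shut.
Start: joints at [-1.231, 0.383, 0.016, 1.37, -0.006, 1.388, -0.046], TCP at [0.245, 0.575, 0.231] pointing down, gripper open.
Joint ranges: [-2.95, 2.95], [-0.25, 2.06], [-1.52, 1.56], [0.18, 2.33], [-1.44, 4.58], [0.02, 2.06], [-3.01, 3.01]. Speed limits (rad/s): [2.39, 2.39, 3.01, 3.01, 3.14, 3.14, 3.14].

### API

Orientations are given as a unit quaternion [w, x, y, z].
In Python, from station import robot gives the robot as it stands.
- The arm moves only by the tool step_arm, never from a script. Its argument "moves" is a list of rows, each a list of 3 entries, a list of its own where there are three numbers: the shift along the tool's x, y, z in cm, then the turn, a rotation vector about the tool's x, y, z in degrees, then the finger opening in cm, from 0 to 8.54. In form: [[[dx, dy, dz], [rx, ry, rz], gripper], ...]. A call has 1 to 8 rows; each row shifts and turns the commanded pose from where the row before left it, along the tool's axes as they then stand; what a row does not reach is not made up. A row lasts 1/8 s, in which the tool goes at most 62.5 mm and 10.7 degrees, less where a joint would pass 70% of its speed; a pose out of reach is approached as far as the arm can. A call with a gripper value outside its range is refused whole. The fingers move at their own pace and stop on an object; the grip force is fixed at half the most. Time passes only in rows, so rows that do not move let the fingers close. It gives the time, the measured TCP pose, the force and the opening at its end, in the units of the state.
- robot.get_state(): the state, without advancing time (a new reading comes with each control period).
- robot.grab_frame(name): name is "scene" or "top" or "wrist"; returns a dict with "frame" (420x560x3 uint8, red, green, blue), "camera_matrix" (3x3 intrinsics, pixels), "k1" (the pictures are not rectified: a ray, as slopes to the right and down, at radius r is drawn at 1 + k1 r^2 times it, then the intrinsics apply), "camera_from_world" (4x4, takes a point from world to camera coordinates). Camera axes: x right, y up, looking along -z (the intrinsics and any distortion apply to the point x, -y, -z); pixel columns grow to the right and rows downward; lengths in m; the calibration is good to about 2 mm. A picture is of the moment at which its call begins. There is no depth.
- robot.hand_in(): hands the job in, once; it reports no verdict.
The state is a dict: "clock": time; "joint_positions": joint angles; "joint_velocities": joint speeds; "effort": joint torques, N m; "position": TCP position; "orientation": TCP orientation; "force": force on the tool from outside, world axes, zero at the start; "moment": the same for the moment, N m; "width": opening from 0.0 (shut) to 1.0 (fully open).
Only numpy, scipy, OpenCV 4.12 (cv2) and the standard library are available. Lean on these libraries where they do the work, as an engineer would, in place of code of your own. Each camera call takes 0.05 s, during which the arm holds its last target. There are 200 camera calls.

## Working session

There is one attempt and no reset: what is moved stays moved. The work goes in short steps, Python scripts to look and compute and a tool call to move; the robot and the scene stay as the last step left them, time stands still between calls to the robot, and variables do not carry over. Pictures are saved under pics/ and viewed, and the job is handed in when it is done.

Besides the shell and the picture viewer there is one more tool, called after "Call:" by a JSON object that holds its "op" and its "data". step_arm: Moves the arm, as the interface text tells. Its arguments: {"type":"object","properties":{"moves":{"type":"array","items":{"type":"array"}}},"required":["moves"]}

```bash
mkdir -p pics; python3 - <<'E'
from station import robot
import cv2
s=robot.get_state();print({k:s[k] for k in('clock','position','orientation','force','width')})
for n in('scene','top'):
    f=robot.grab_frame(n);cv2.imwrite(f'pics/{n}1.png',f['frame'][:,:,::-1]);print(n,f['camera_matrix'],f['k1'],f['camera_from_world'])
E
```

```text
{'clock': 0.0, 'position': array([0.24474823, 0.57452637, 0.23027092]), 'orientation': array([ 0.69268439,  0.14074125,  0.69295438, -0.14210719]), 'force': array([ 0.22710491, -0.15712958,  0.55341534]), 'width': 1.0028612722256214}
scene [[398.24107826   0.         278.93654347]
 [  0.         398.24107826 204.81520778]
 [  0.           0.           1.        ]] -0.055770226569370064 [[ 0.86868858 -0.49523392  0.01111393 -0.4689454 ]
 [ 0.25502414  0.46634638  0.84704412 -0.2244583 ]
 [-0.42466792 -0.73298323  0.53140638 -0.82668817]
 [ 0.          0.          0.          1.        ]]
top [[454.96677627   0.         286.90416215]
 [  0.         454.96677627 211.10946889]
 [  0.           0.           1.        ]] -0.0788290537714588 [[ 0.00602512 -0.99997841 -0.00262232  0.07016351]
 [ 0.99761706  0.00583061  0.06874746 -0.54122078]
 [-0.06873069 -0.00303028  0.99763065 -1.32418167]
 [ 0.          0.          0.          1.        ]]
```

View pics/scene1.png

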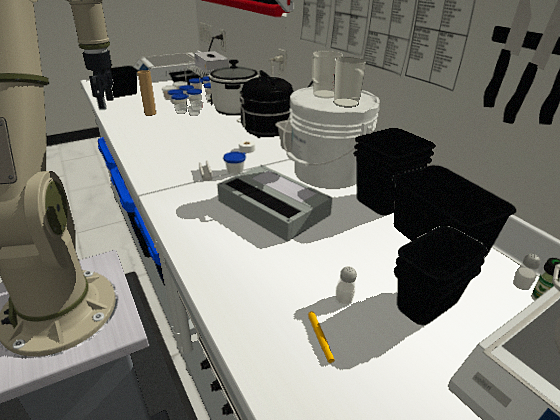

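View pics/top1.png

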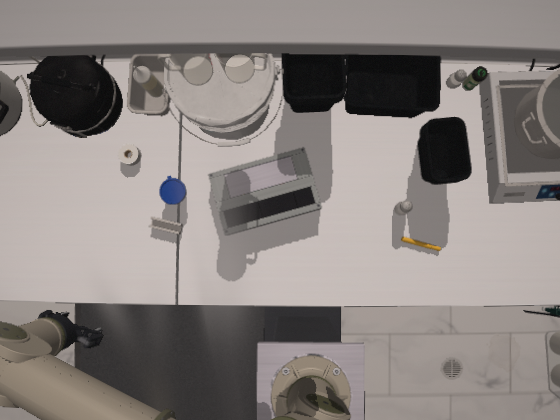

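The top view shows the box around (265,192) with the black panel at about (267,208). The cup is at (173,190), the ticket block at (166,226), the shaker at (404,207) and the marker at (420,244). I'll zoom in to get the corners.

```bash
cat > h.py <<'E'
import numpy as np, cv2
def ray_to_z(f,uv,z):
    K=f['camera_matrix'];T=f['camera_from_world']
    d=(np.array(uv,float)-K[:2,2])/[K[0,0],K[1,1]]
    u=d.copy()
    for _ in range(20): u=d/(1+f['k1']*(u@u))
    R,t=T[:3,:3],T[:3,3]; c=-R.T@t; v=R.T@np.array([u[0],-u[1],-1])
    return c+v*(z-c[2])/v[2]
def proj(f,p):
    T=f['camera_from_world'];q=T[:3,:3]@np.array(p)+T[:3,3]
    s=np.array([q[0],-q[1]])/-q[2]; s=s*(1+f['k1']*(s@s)); K=f['camera_matrix']
    return K[:2,:2]@s+K[:2,2]
E
python3 - <<'E'
import cv2
a=cv2.imread('pics/top1.png')[135:255,140:340]; cv2.imwrite('pics/topz.png',cv2.resize(a,None,fx=4,fy=4,interpolation=cv2.INTER_CUBIC))
a=cv2.imread('pics/scene1.png')[140:250,190:340]; cv2.imwrite('pics/scenez.png',cv2.resize(a,None,fx=5,fy=5,interpolation=cv2.INTER_CUBIC))
E
```

```text
(no output)
```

View pics/topz.png

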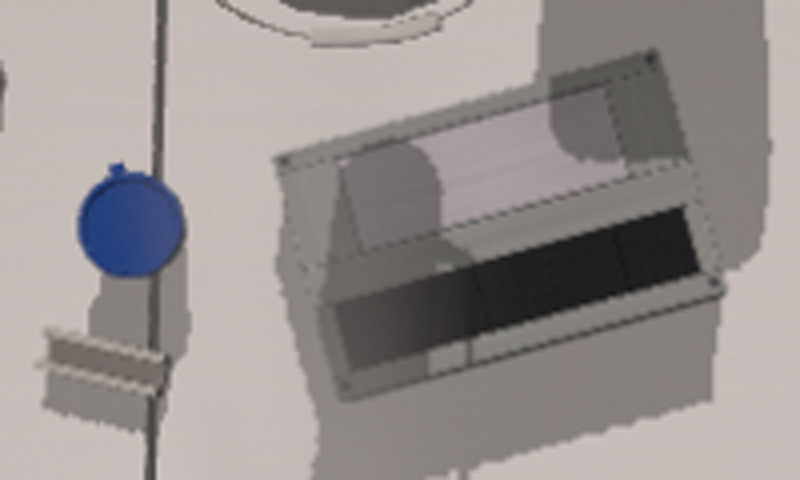

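View pics/scenez.png

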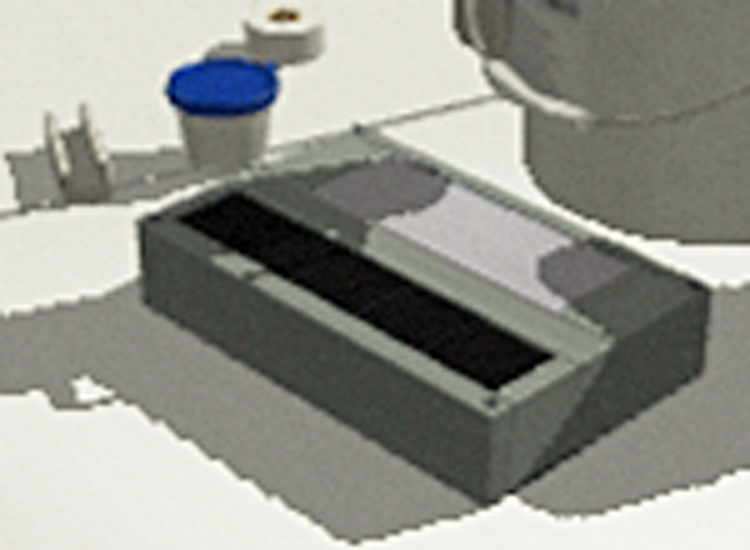

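```bash
python3 - <<'E'
from station import robot
from h import *
from scipy.optimize import least_squares
from scipy.spatial.transform import Rotation as R
f=robot.grab_frame('top')
box=[(92,145),(92,-145),(-92,-145),(-92,145)]; pan=[(-24,129.5),(-24,-129.5),(-74,-129.5),(-74,129.5)]
px=[(280,158),(655,52),(720,288),(345,398),(332,306),(685,208),(700,270),(350,374)]
W=np.array([ray_to_z(f,(140+(u+.5)/4-.5,135+(v+.5)/4-.5),.06)[:2] for u,v in px]); L=np.array(box+pan)/1000
def m(p,L=L): c,s=np.cos(p[2]),np.sin(p[2]); return p[:2]+L@np.array([[c,s],[-s,c]])
r=least_squares(lambda p:(m(p)-W).ravel(),[.6,.1,.2]); print(r.x,np.rad2deg(r.x[2])); print((r.fun*1000).round(1))
g=robot.grab_frame('scene')
def mm(p): return [proj(g,[*q,.06]) for q in m(p,L[:])]
print(np.array(mm(r.x)).round(0).tolist())
F=m(r.x,np.array([[-.053,y] for y in(.104,.052,0,-.052,-.104)])); print(F)
s=robot.get_state(); q=s['orientation']; M=R.from_quat(q[[1,2,3,0]]).as_matrix(); print(M.round(3))
# target tool frame: x down, y along box x or y
for k in range(4):
    a=r.x[2]+k*np.pi/2; y=np.array([np.cos(a),np.sin(a),0]); x=np.array([0,0,-1.]); T=np.c_[x,y,np.cross(x,y)]
    print(k,np.rad2deg(R.from_matrix(M.T@T).as_rotvec()).round(1))
for p in ((173,190,.059),(166,226,.03)): print(ray_to_z(f,p[:2],p[2]))
E
```

```text
[0.59682742 0.1381834  0.28378923] 16.25992523720726
[ 0.9  6.2  3.4 -2.  -2.3 -6.4 -3.1  4.5  0.7 -1.7  1.2  2.3 -2.2 -0.8
  1.3 -2. ]
[[261.0, 164.0], [332.0, 197.0], [288.0, 223.0], [216.0, 184.0], [237.0, 178.0], [301.0, 210.0], [288.0, 218.0], [224.0, 183.0]]
[[0.51682784 0.22318379]
 [0.5313876  0.17326372]
 [0.54594735 0.12334365]
 [0.56050711 0.07342357]
 [0.57506686 0.0235035 ]]
[[-0.     0.392  0.92 ]
 [-0.001  0.92  -0.392]
 [-1.    -0.001 -0.   ]]
0 [50.7  0.   0.1]
1 [-39.3  -0.    0.1]
2 [-1.293e+02 -1.000e-01  0.000e+00]
3 [1.407e+02 1.000e-01 0.000e+00]
[0.59722418 0.40267932 0.059     ]
[0.49407437 0.42840972 0.03      ]
```

Call:
{"op": "step_arm", "data": {"moves": [[[0,0,0],[-9.8,0,0],0],[[0,0,0],[-9.8,0,0],0],[[0,0,0],[-9.8,0,0],0],[[0,0,0],[-9.9,0,0],0],[[0,-4.1,1.6],[0,0,0],0],[[0,-4.1,1.6],[0,0,0],0],[[0,-4.1,1.6],[0,0,0],0],[[0,-4.1,1.6],[0,0,0],0]]}}

```text
clock: 1.2
position: [0.3529, 0.4341, 0.2312]
orientation: [0.7, -0.1, 0.7, 0.1]
force: [0.5, 0.3, -0.6]
width: -0.002
```

Call:
{"op": "step_arm", "data": {"moves": [[[0,-4.1,1.6],[0,0,0],0],[[0,-4.1,1.6],[0,0,0],0],[[0,-4.1,1.6],[0,0,0],0],[[0,-4.1,1.6],[0,0,0],0],[[0,-4.1,1.6],[0,0,0],0],[[0,-4.1,1.6],[0,0,0],0],[[0,0,0],[0,0,0],0],[[0,0,0],[0,0,0],0]]}}

```text
clock: 2.2
position: [0.5128, 0.2264, 0.2311]
orientation: [0.7, -0.1, 0.7, 0.1]
force: [-0.9, 0.5, -0.4]
width: 0.001
```

Near the target. I'll check orientation exactly and take a wrist picture.

```bash
cat > st.py <<'E'
from station import robot
from h import *
from scipy.spatial.transform import Rotation as R
s=robot.get_state(); q=s['orientation']; M=R.from_quat(q[[1,2,3,0]]).as_matrix()
p=s['position']; a=0.28379; d=p[:2]-[0.59683,0.13818]
print('t',s['clock'],'boxxy mm',1000*(d@[np.cos(a),np.sin(a)]),1000*(d@[-np.sin(a),np.cos(a)]),'z',p[2]*1000,'F',s['force'].round(2))
print('yaw',np.degrees(np.arctan2(M[1,1],M[0,1])),'x',M[:,0].round(4))
E
python3 - <<'E'
import st; from st import *
f=robot.grab_frame('wrist'); im=f['frame'][:,:,::-1].copy()
cv2.imwrite('pics/w1.png',im)
E
```

```text
t 2.2 boxxy mm -55.98145738664129 108.21673695068738 z 231.06811829724114 F [-0.89  0.52 -0.42]
yaw 106.22603920991023 x [-7.e-04  2.e-04 -1.e+00]
```

View pics/w1.png

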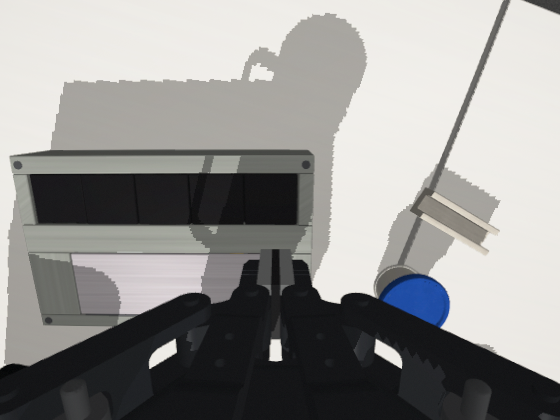

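The wrist view shows all five fields in a row, from (57,200) at the -y end to (271,199) at the +y end. I'll use it to refine the box pose.

```bash
python3 - <<'E'
from st import *
f=robot.grab_frame('wrist')
a=0.28379
for uv in((29,174),(296,174),(298,224),(35,225),(10,157),(314,156)):
    d=ray_to_z(f,uv,.06)[:2]-[0.59683,0.13818]; print(uv,(1000*np.array([d@[np.cos(a),np.sin(a)],d@[-np.sin(a),np.cos(a)]])).round(1))
g=cv2.cvtColor(f['frame'],cv2.COLOR_RGB2GRAY)[165:235,20:310].astype(float)
cv2.imwrite('pics/wz.png',cv2.resize(np.clip(g*3,0,255),None,fx=2.7,fy=2.7,interpolation=cv2.INTER_CUBIC))
E
```

```text
t 2.25 boxxy mm -56.10528185176275 108.96762918698906 z 231.07466433614533 F [-0.07 -0.25 -0.62]
yaw 106.30619637721367 x [-7.e-04  3.e-04 -1.e+00]
(29, 174) [ -73.9 -125.6]
(296, 174) [-73.3 129.5]
(298, 224) [-24.2 132.2]
(35, 225) [ -22.8 -129.1]
(10, 157) [ -90.2 -141.3]
(314, 156) [-90.1 145.9][ WARN:0@1.290] global loadsave.cpp:1063 imwrite_ Unsupported depth image for selected encoder is fallbacked to CV_8U.
```

View pics/wz.png

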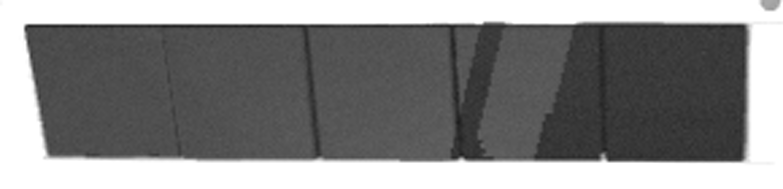

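The pose agrees to about 2 mm. Next I'll descend over the +104 field and feel for contact.

Call:
{"op": "step_arm", "data": {"moves": [[[4,-0.3,0.1],[0,0,0],0],[[4,0,0],[0,0,0],0],[[4,0,0],[0,0,0],0],[[3.8,0,0],[0,0,0],0],[[0.3,0,0],[0,0,0],0],[[0.2,0,0],[0,0,0],0],[[0.1,0,0],[0,0,0],0],[[0,0,0],[0,0,0],0]]}}

```text
clock: 3.3
position: [0.5156, 0.2239, 0.0686]
orientation: [0.701, -0.1, 0.699, 0.1]
force: [0.3, -0.2, -0.5]
width: -0.003
```

Call:
{"op": "step_arm", "data": {"moves": [[[0.2,0,0],[0,0,0],0],[[0.2,0,0],[0,0,0],0],[[0.1,0,0],[0,0,0],0],[[0.1,0,0],[0,0,0],0],[[0,0,0],[0,0,0],0]]}}

```text
clock: 3.92
position: [0.5149, 0.2233, 0.0611]
orientation: [0.7, -0.1, 0.7, 0.1]
force: [0.8, -0.4, -0.3]
width: 0.007
```

Call:
{"op": "step_arm", "data": {"moves": [[[0.1,0,0],[0,0,0],0],[[0.1,0,0],[0,0,0],0],[[0,0,0],[0,0,0],0]]}}

```text
clock: 4.3
position: [0.515, 0.2234, 0.0602]
orientation: [0.7, -0.1, 0.7, 0.1]
force: [-3.4, -0.4, 8.1]
width: -0.003
```

The +104 field is rigid at z=60.2 (8 N), so it's a dummy. On to the next field.

Call:
{"op": "step_arm", "data": {"moves": [[[-1,0,0],[0,0,0],0],[[0,-2.6,0],[0,0,0],0],[[0,-2.6,0],[0,0,0],0],[[0,0,0],[0,0,0],0],[[0.7,0,0],[0,0,0],0],[[0.2,0,0],[0,0,0],0],[[0.1,0,0],[0,0,0],0],[[0,0,0],[0,0,0],0]]}}

```text
clock: 5.3
position: [0.5287, 0.1747, 0.0601]
orientation: [0.7, -0.1, 0.7, 0.101]
force: [-6.5, -1.9, 12.3]
width: -0.002
```

Call:
{"op": "step_arm", "data": {"moves": [[[-1,0,0],[0,0,0],0],[[0,-2.6,0],[0,0,0],0],[[0,-2.6,0],[0,0,0],0],[[0,0,0],[0,0,0],0],[[0.7,0,0],[0,0,0],0],[[0.2,0,0],[0,0,0],0],[[0.1,0,0],[0,0,0],0],[[0,0,0],[0,0,0],0]]}}

```text
clock: 6.3
position: [0.5432, 0.1251, 0.0601]
orientation: [0.7, -0.1, 0.7, 0.101]
force: [-7.4, -1.3, 13.8]
width: -0.003
```

The +52 and 0 fields are rigid too, with 12 to 14 N at z=60.1. Now the -52 field.

Call:
{"op": "step_arm", "data": {"moves": [[[-1,0,0],[0,0,0],0],[[0,-2.6,0],[0,0,0],0],[[0,-2.6,0],[0,0,0],0],[[0,0,0],[0,0,0],0],[[0.7,0,0],[0,0,0],0],[[0.2,0,0],[0,0,0],0],[[0.1,0,0],[0,0,0],0],[[0,0,0],[0,0,0],0]]}}

```text
clock: 7.3
position: [0.5578, 0.0752, 0.0601]
orientation: [0.7, -0.1, 0.7, 0.101]
force: [-6.6, -0.2, 12.6]
width: -0.001
```

Call:
{"op": "step_arm", "data": {"moves": [[[-1,0,0],[0,0,0],0],[[0,-2.6,0],[0,0,0],0],[[0,-2.6,0],[0,0,0],0],[[0,0,0],[0,0,0],0],[[0.7,0,0],[0,0,0],0],[[0.2,0,0],[0,0,0],0],[[0.1,0,0],[0,0,0],0],[[0,0,0],[0,0,0],0]]}}

```text
clock: 8.3
position: [0.5729, 0.0242, 0.0592]
orientation: [0.7, -0.1, 0.7, 0.1]
force: [-0.2, -0.5, 0.1]
width: -0.001
```

There's no contact at 59.2, so the -104 field is recessed. I'll press it.

Call:
{"op": "step_arm", "data": {"moves": [[[0.1,0,0],[0,0,0],0],[[0.1,0,0],[0,0,0],0],[[0.1,0,0],[0,0,0],0],[[0.1,0,0],[0,0,0],0],[[0.1,0,0],[0,0,0],0],[[0,0,0],[0,0,0],0]]}}

```text
clock: 9.05
position: [0.5732, 0.0238, 0.0542]
orientation: [0.7, -0.1, 0.7, 0.1]
force: [-0.4, 1.5, 2.9]
width: 0.001
```

Call:
{"op": "step_arm", "data": {"moves": [[[0.1,0,0],[0,0,0],0],[[0.1,0,0],[0,0,0],0],[[0.1,0,0],[0,0,0],0],[[0,0,0],[0,0,0],0],[[0,0,0],[0,0,0],0]]}}

```text
clock: 9.68
position: [0.5734, 0.0238, 0.053]
orientation: [0.7, -0.1, 0.7, 0.1]
force: [-6.0, 0.5, 17.4]
width: -0.003
```

It has bottomed at z=53.0 with 17 N, so it's fully home. Now I'll go straight up and then back, away from the lid.

Call:
{"op": "step_arm", "data": {"moves": [[[-0.5,0,0],[0,0,0],0],[[-2,0,0],[0,0,0],0],[[-4,0,0],[0,0,0],0],[[-4,0,0],[0,0,0],0],[[-4,0,0],[0,0,0],0],[[-4,0,-2],[0,0,0],0],[[0,0,-2],[0,0,0],0],[[0,0,0],[0,0,0],0]]}}

```text
clock: 10.68
position: [0.534, 0.0119, 0.2365]
orientation: [0.7, -0.099, 0.7, 0.099]
force: [-0.3, 0.0, 0.1]
width: -0.006
```

```bash
python3 - <<'E'
from st import *
a=robot.grab_frame('scene')['frame'][130:375,180:370,::-1]; b=robot.grab_frame('top')['frame'][120:265,130:450,::-1]
a=cv2.resize(a,None,fx=1.7,fy=1.7); b=cv2.resize(b,(0,0),fx=1.45,fy=1.45)
h=max(a.shape[0],b.shape[0]); P=lambda i:cv2.copyMakeBorder(i,0,h-i.shape[0],0,0,cv2.BORDER_CONSTANT)
cv2.imwrite('pics/end.png',np.hstack([P(a),P(b)]))
E
```

```text
t 10.675 boxxy mm -95.72367214028156 -103.67080275173642 z 236.54413148259366 F [-0.33  0.03  0.14]
yaw 106.16794329074791 x [ 2.e-04  1.e-04 -1.e+00]
```

View pics/end.png

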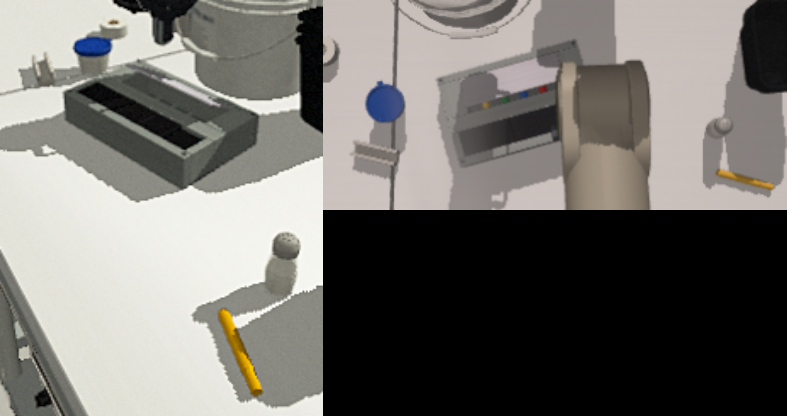

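The pictures show the lid standing open: coloured contents are visible under its front edge in the top view, around (510,97). The cup, block, shaker and marker haven't moved, and the hand is clear. Handing in.

```bash
python3 -c "
from station import robot
print(robot.hand_in())"
```

```text
the job is handed in; nothing more can be done
None
```

The catch was the field at y = −104 mm. I pressed it home, the lid popped ajar, and I handed the job in at about 10.8 s; the hand-in reports no verdict.

- **Finding it:** I felt the fields with the gripper shut. The ones at +104, +52, 0 and −52 mm were rigid at z ≈ 60.1 mm under 8–14 N. At −104 mm the fingertips met nothing at 59.2 mm.
- **Pressing it:** The catch gave way at about 3 N and stopped at z = 53.0 mm under 17 N, which matches the full 5 mm of travel.
- **Last checks:** I drew the hand straight up and back to z ≈ 0.24 m, where the force read about 0 N. The last pictures show the lid raised with the contents visible under its front edge, and the cup, block, shaker and marker look unmoved.

The lid angle was judged only by eye, not measured. My first corner picks on the box were off by up to about 6 mm, but the panel edges and the wrist camera agreed to about 1–4 mm. No check failed.

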